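# Close the snap-lock food box

## Task

Put the lid on the blue food box so that it sits flat on the rim, and only then flip all four orange clips fully down against the box's sides. Leave the box standing about where it is and do not disturb the pepper mill, the salt shaker or the mug.

Things in the scene. Friction and masses are not known exactly. Their poses are not given: they have to be found in the camera images.
- food_box: open blue stoneware food box, 100 mm (its x) by 130 mm (its y), 78 mm tall, walls 7 mm, about 1.8 kg, loose: a hard sideways push slides it. A lemon lies inside below the rim. Beware: a wall cabinet hangs 0.48 m above the worktop from x = 0.62 on. Origin: centre of its underside, z up.
- lid: white lid with four orange hinged clips, 0.35 kg, right way up beside the box. Origin: centre of its underside, z up. From below: a grey plug 79 x 109 x 7 mm that drops into the box's mouth (86 x 116 mm); a flange 106 (x) x 136 (y) mm, z = 7 to 15 mm, that rests on the rim; a bar handle. On the box its origin is 71 mm above the box's. It fits either way round (half turn).
- lid_handle (a point): middle of the top of the lid's bar handle, 37 mm above the lid's origin. The bar stands 22 mm above the flange, is 18 mm wide (lid x) and 70 mm long (lid y): pinch it across its width.
- clip_a (a joint): orange clip on the lid's +x (a long side, 60 mm wide clip, hinge line at lid x = +57 mm), hinged 11 mm above the lid's origin. 0 = hanging straight down against the box's side (locked), 1.57 = sticking straight out, up to 2.2 = raised outward above level. Stiff friction hinge (0.05 N m, about 2 N pressed near the free edge): it stays where it is left, no spring.
- clip_a_tab (a point): middle of the free edge of clip a, on its outer face, 32 mm from the hinge line; the clip is 4 mm thick (7 mm at this edge) and reaches 34 mm from its hinge. When down, this point lies 4 mm outside the hinge line and 32 mm below it.
- clip_b (a joint): orange clip on the lid's +y (a short side, 50 mm wide clip, hinge line at lid y = +72 mm), hinged 11 mm above the lid's origin. 0 = hanging straight down against the box's side (locked), 1.57 = sticking straight out, up to 2.2 = raised outward above level. Stiff friction hinge (0.05 N m, about 2 N pressed near the free edge): it stays where it is left, no spring.
- clip_b_tab (a point): middle of the free edge of clip b, on its outer face, 32 mm from the hinge line; the clip is 4 mm thick (7 mm at this edge) and reaches 34 mm from its hinge. When down, this point lies 4 mm outside the hinge line and 32 mm below it.
- clip_c (a joint): orange clip on the lid's -x (a long side, 60 mm wide clip, hinge line at lid x = -57 mm), hinged 11 mm above the lid's origin. 0 = hanging straight down against the box's side (locked), 1.57 = sticking straight out, up to 2.2 = raised outward above level. Stiff friction hinge (0.05 N m, about 2 N pressed near the free edge): it stays where it is left, no spring.
- clip_c_tab (a point): middle of the free edge of clip c, on its outer face, 32 mm from the hinge line; the clip is 4 mm thick (7 mm at this edge) and reaches 34 mm from its hinge. When down, this point lies 4 mm outside the hinge line and 32 mm below it.
- clip_d (a joint): orange clip on the lid's -y (a short side, 50 mm wide clip, hinge line at lid y = -72 mm), hinged 11 mm above the lid's origin. 0 = hanging straight down against the box's side (locked), 1.57 = sticking straight out, up to 2.2 = raised outward above level. Stiff friction hinge (0.05 N m, about 2 N pressed near the free edge): it stays where it is left, no spring.
- clip_d_tab (a point): middle of the free edge of clip d, on its outer face, 32 mm from the hinge line; the clip is 4 mm thick (7 mm at this edge) and reaches 34 mm from its hinge. When down, this point lies 4 mm outside the hinge line and 32 mm below it.
- pepper_mill: turned wooden pepper mill, 58 mm across, 170 mm tall, a bystander to be left alone. Origin: centre of its underside.
- salt_shaker: glass salt shaker, 44 mm across, 90 mm tall, a bystander to be left alone. Origin: centre of its underside.
- mug_blue: striped mug, 86 mm across (116 mm with its handle, which points to its own -y), 90 mm tall, a bystander to be left alone. Origin: centre of its underside.

How it is judged:
On the way:
1. the lid sits on the box with all four clips still open (z of lid in the frame of food_box between 0.067 and 0.0735 m and x of lid in the frame of food_box between -0.007 and 0.007 m and y of lid in the frame of food_box between -0.007 and 0.007 m and angle between the x axis of lid and the x axis of food_box, either way round below 0.1 rad and angle between the z axis of lid and the z axis of food_box, either way round below 0.05 rad and value of joint each of clip_a, clip_b, clip_c, clip_d above 0.6 rad), for 0.2 s.
At the end, for the whole second after the job is handed in: The lid sits on the rim of the box (centred within 7 mm, square within 0.1 rad either way round, flat within 0.05 rad, its height within about 3 mm), all four clips are down (joint below 0.15 rad), and the box stands upright on the worktop, at rest, within 60 mm of where it began (z of lid in the frame of food_box between 0.067 and 0.0735 m and x of lid in the frame of food_box between -0.007 and 0.007 m and y of lid in the frame of food_box between -0.007 and 0.007 m and angle between the x axis of lid and the x axis of food_box, either way round below 0.1 rad and angle between the z axis of lid and the z axis of food_box, either way round below 0.05 rad and value of joint each of clip_a, clip_b, clip_c, clip_d below 0.15 rad and angle between food_box's own z axis and vertical below 0.05 rad and height (world z) of food_box between -0.01 and 0.01 m and distance of food_box from where it was at the start of the episode below 0.06 m and linear speed of each of food_box, lid below 0.02 m/s); the robot touches nothing.
It fails at once if the pepper mill is shoved more than 30 mm or tipped (distance of pepper_mill from where it was at the start of the episode above 0.03 m or angle between pepper_mill's own z axis and vertical above 0.35 rad).
It fails at once if the salt shaker is shoved more than 30 mm or tipped (distance of salt_shaker from where it was at the start of the episode above 0.03 m or angle between salt_shaker's own z axis and vertical above 0.35 rad).
It fails at once if the mug is shoved more than 30 mm or tipped (distance of mug_blue from where it was at the start of the episode above 0.03 m or angle between mug_blue's own z axis and vertical above 0.35 rad).
It fails at once if the box is pushed more than 60 mm from where it stood (distance of food_box from where it was at the start of the episode above 0.06 m).
It also fails if it takes over 67 s, if anything falls off the work surface, if the arm or the gripper's body presses on something with over 40 N, if the wrist force passes 120 N, or if a joint passes its speed limit or range.

## Robot

A 6-joint arm with a two-finger parallel gripper is mounted at the origin on a cart in front of the work surface, level with it; the furniture and walls round the work are solid. World frame = base frame: x ahead of the robot, y to its left, z up, the work surface at z = 0. Lengths are in m, angles in rad, forces in N, time in s.
With the tool pointing down it reaches from about 0.35 to 0.85 m from the base axis. Payload 8.1 kg.
Tool frame: the origin (TCP) lies at the very end of the fingers, on their centre line; the grasp point (between the pads) lies 19 mm behind it; z points along the fingers, y is the line along which they close (so a half turn about z gives the same grasp; the last joint's range is limited). The gripper opens to 93 mm and grips with 3 to 60 N. Pads are 15 mm wide; open, the fingers measure 128 mm over their backs; the gripper's body (75 mm by 188 mm) begins 65 mm behind the grasp point.
Start: joints at [-1.237, 0.13, 1.488, -0, 1.523, -0.085], TCP at [0.244, -0.548, 0.219] pointing down, gripper open.
Joint ranges: [-2.96, 2.96], [-0.89, 2.26], [0.02, 2.5], [-1.34, 4.48], [0, 2.73], [-2.66, 2.66]. Speed limits (rad/s): [2.39, 2.39, 2.79, 3.14, 3.14, 3.14].

## Interface

Orientations are given as a rotation vector (axis times angle).
In Python, from plant import monitor, eyes, ticket gives the robot as it stands.
- The arm moves only by the tool arm_command, never from a script. Its argument "deltas" is a list that holds one entry, the list of rows, each a list of 6 numbers: the shift along the world's x, y, z in cm, then the turn, a rotation vector about the world's x, y, z in degrees. In form: [[[tx, ty, tz, rx, ry, rz], ...]]. A call has 1 to 12 rows; each row shifts and turns the commanded pose from where the row before left it; what a row does not reach is not made up. A row lasts 1/12 s, in which the tool goes at most 41.7 mm and 7.16 degrees, less where a joint would pass 70% of its speed; a pose out of reach is approached as far as the arm can. A call is refused whole if a number of a shift passes 4.17 or a number of a turn 7.16, either way. A call with a gripper value outside its range is refused whole. "gripper" is the opening, from -1 (shut) to 1 (fully open), set as the call begins (left out, the last holds). The fingers move at their own pace and stop on an object; "squeeze" is the grip in N (left out, the last holds). Time passes only in rows, so rows that do not move let the fingers close. It gives the time, the measured TCP pose, the force, the opening and the grip force at its end, in the units of the state.
- monitor.read_state(): the state, without advancing time (a new reading comes with each control period).
- eyes.read_camera(name): name is "side" or "top"; returns the picture (400x640x3 uint8, blue, green, red); there is no depth.
- eyes.camera_model(name): a dict with "fx", "fy", "cx", "cy" (pixels), "rvec" (rotation vector, rad) and "tvec" (3), from world to camera coordinates, as OpenCV has them. Camera axes: x right, y down, z forward; pixel columns grow to the right and rows downward; lengths in m; the calibration is good to about 2 mm. A picture is of the moment at which its call begins. camera_model takes no time and is no camera call.
- ticket.close_job(): hands the job in; it is judged then, once.
The state is a dict: "t": time; "q": joint angles; "dq": joint speeds; "joint_torque": joint torques, N m; "tool_pos": TCP position; "orientation": TCP orientation; "force": force on the tool from outside, world axes, zero at the start; "wrist_torque": the same for the moment, N m; "opening": finger opening in m; "gripper_force": force on a finger pad.
Only numpy, scipy, OpenCV 4.12 (cv2) and the standard library are available. Lean on these libraries where they do the work, as an engineer would, in place of code of your own. Each camera call takes 0.05 s, during which the arm holds its last target. There are 200 camera calls.

## Working session

There is one attempt and no reset: what is moved stays moved. The work goes in short steps, Python scripts to look and compute and a tool call to move; the robot and the scene stay as the last step left them, time stands still between calls to the robot, and variables do not carry over. Pictures are saved under pics/ and viewed, at most 10 in all, crops included, and the job is handed in when it is done.

Besides the shell and the picture viewer there is one more tool, called after "Call:" as name(argument=value, ...), one argument or row to a line, values as JSON. arm_command: Moves the arm, as the interface text tells. Its arguments: {"type":"object","properties":{"deltas":{"type":"array"},"gripper":{"type":"number"},"squeeze":{"type":"number"}},"required":["deltas"]}

```bash
mkdir -p pics; python3 - <<'E'
from plant import monitor, eyes
import cv2, json
for n in ("top","side"):
    im=eyes.read_camera(n); cv2.imwrite(f"pics/{n}0.png",im); m=eyes.camera_model(n); print(n,{k:(list(map(float,v)) if hasattr(v,'__len__') else v) for k,v in m.items()})
s=monitor.read_state(); print(s)
E
```

```text
top {'fx': 374.29376145111627, 'fy': 374.29376145111627, 'cx': 317.2567474153318, 'cy': 201.40476710133544, 'rvec': [2.0652228825460317, -2.160842711674145, 0.231343149337438], 'tvec': [0.036690472997137756, 0.5412229487169651, 0.9407911049653348]}
side {'fx': 380.4533894817765, 'fy': 380.4533894817765, 'cx': 315.1654906659136, 'cy': 201.1104804103479, 'rvec': [0.9006393099119812, -2.4005624012948097, 1.1771552631784388], 'tvec': [0.43702403840627024, 0.23058153683372182, 0.805897534307449]}
{'t': 0.1, 'q': array([-1.23740485e+00,  1.31096191e-01,  1.48922051e+00,  1.78423121e-05,
        1.52300734e+00, -8.53655260e-02]), 'dq': array([ 1.07874299e-03, -1.07530696e-03, -1.90390565e-03, -6.07533720e-05,
       -1.50250404e-03, -1.33692082e-03]), 'joint_torque': array([ 1.24091392e-03, -5.61341965e+01, -4.93093729e+01,  7.70729897e-02,
        2.91472737e-02, -3.53544215e-05]), 'tool_pos': array([ 0.24384291, -0.54762379,  0.21765853]), 'orientation': array([-3.07129871e+00, -6.52627463e-01,  3.08459855e-04]), 'force': array([ 0.38105764,  0.86077397, -1.12920928]), 'wrist_torque': array([0.03597016, 0.02761044, 0.04846608]), 'gripper_force': 0.0, 'opening': 0.09310329222874449}
```

View pics/top0.png

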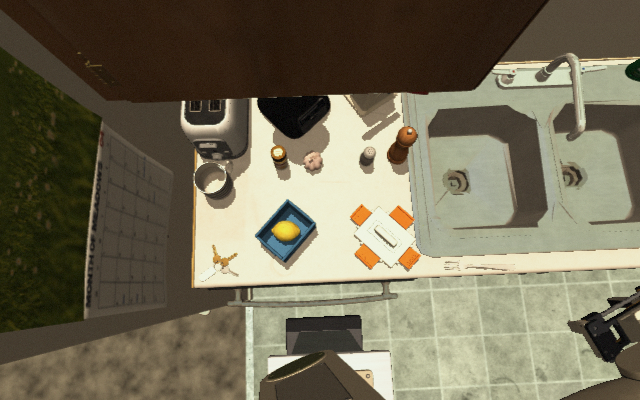

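View pics/side0.png

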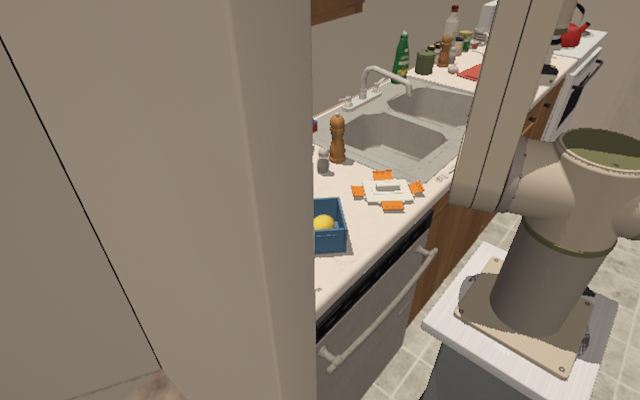

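The top view shows the box near (286,231), the lid near (385,237) with all clips out, the shaker at (368,156), the mill at (402,145), and a mug at (213,180).

```bash
cat > h.py <<'E'
import cv2, numpy as np
from plant import monitor, eyes
M={n:eyes.camera_model(n) for n in ("top","side")}
def cam(n):
    m=M[n]; R=cv2.Rodrigues(np.array(m["rvec"],float))[0]; t=np.array(m["tvec"],float); return m,R,t
def ray(n,p,z):
    m,R,t=cam(n); C=-R.T@t
    d=R.T@np.array([(p[0]-m["cx"])/m["fx"],(p[1]-m["cy"])/m["fy"],1.]); return C+d*(z-C[2])/d[2]
def px(n,P):
    m,R,t=cam(n); c=R@np.array(P,float)+t; return np.array([m["fx"]*c[0]/c[2]+m["cx"],m["fy"]*c[1]/c[2]+m["cy"]])
E
python3 - <<'E'
from h import *
np.set_printoptions(precision=4,suppress=True)
im=cv2.imread("pics/top0.png"); hsv=cv2.cvtColor(im,cv2.COLOR_BGR2HSV)
for n in M: m,R,t=cam(n); print(n,"C",-R.T@t)
bl=cv2.inRange(hsv,(95,90,30),(115,255,255)); bl[:, :240]=0; bl[:,330:]=0; bl[:190]=0; bl[275:]=0
cs=max(cv2.findContours(bl,0,1)[0],key=cv2.contourArea); print("blue",cv2.contourArea(cs),cv2.approxPolyDP(cv2.convexHull(cs),2.5,True)[:,0].tolist())
q=cv2.boxPoints(cv2.minAreaRect(cs)); w=np.array([ray("top",p,.078) for p in q]); print(w, w.mean(0), [np.linalg.norm(w[i]-w[i-1]) for i in range(4)])
og=cv2.inRange(hsv,(5,170,120),(18,255,255)); og[:,:340]=0; og[:,430:]=0; og[:195]=0; og[280:]=0
for c in cv2.findContours(og,0,1)[0]:
    if cv2.contourArea(c)>60:
        r=cv2.minAreaRect(c); print("or",cv2.contourArea(c),r, ray("top",r[0],.015), [ray("top",p,.015)[:2].round(3).tolist() for p in cv2.boxPoints(r)])
a=cv2.resize(im[195:280,240:430],None,fx=4.2,fy=4.2,interpolation=cv2.INTER_CUBIC); 
s=cv2.imread("pics/side0.png"); b=cv2.resize(s[160:220,310:440],(798,238*798//516*1),interpolation=cv2.INTER_CUBIC)[:240]
b=cv2.resize(s[160:215,300:440],None,fx=4.2,fy=4.2,interpolation=cv2.INTER_CUBIC)
o=np.zeros((a.shape[0]+b.shape[0],800,3),np.uint8); o[:a.shape[0],:a.shape[1]]=a; o[a.shape[0]:,:b.shape[1]]=b; cv2.imwrite("pics/crop0.png",o); print(o.shape)
for nm,p in (("mill",(402,150)),("salt",(368,156)),("mug",(213,190))): print(nm,ray("top",p,.05))
E
```

```text
top C [0.3338 0.0242 1.0331]
side C [-0.0054  0.6589  0.6778]
blue 1902.0 [[287, 200], [314, 222], [314, 227], [285, 261], [255, 235]]
[[0.4534 0.1791 0.078 ]
 [0.5505 0.0918 0.078 ]
 [0.4784 0.0158 0.078 ]
 [0.3842 0.1034 0.078 ]] [0.4666 0.0975 0.078 ] [np.float64(0.1024658765851508), np.float64(0.13057530501751596), np.float64(0.10475256968615015), np.float64(0.12868844049769182)]
or 228.0 ((408.7882385253906, 257.7470703125), (14.100481033325195, 17.89676284790039), 40.60129928588867) [ 0.385  -0.2279  0.015 ] [[0.381, -0.197], [0.415, -0.232], [0.39, -0.259], [0.355, -0.224]]
or 283.5 ((366.7151184082031, 255.94717407226562), (21.991764068603516, 13.944499015808105), 42.51044845581055) [ 0.395  -0.1148  0.015 ] [[0.403, -0.081], [0.429, -0.108], [0.387, -0.149], [0.361, -0.121]]
or 260.0 ((401.7706298828125, 217.01768493652344), (21.801511764526367, 13.341222763061523), 40.601295471191406) [ 0.4969 -0.2193  0.015 ] [[0.504, -0.185], [0.531, -0.212], [0.49, -0.253], [0.463, -0.227]]
or 207.0 ((360.1829833984375, 214.7094268798828), (13.26877498626709, 17.384552001953125), 42.51044845581055) [ 0.5085 -0.1051  0.015 ] [[0.504, -0.075], [0.539, -0.11], [0.513, -0.135], [0.478, -0.1]]
(588, 800, 3)
mill [ 0.6787 -0.229   0.05  ]
salt [ 0.6655 -0.1336  0.05  ]
mug [0.588 0.292 0.05 ]
```

View pics/crop0.png

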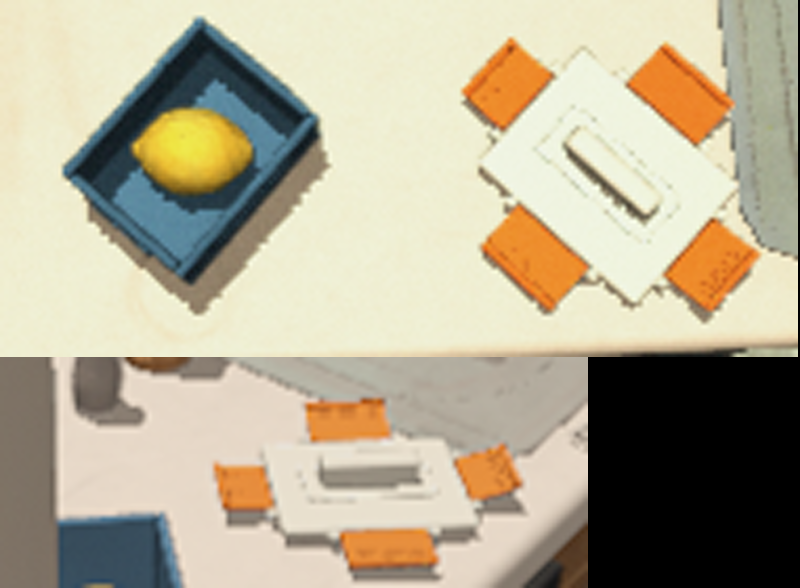

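The crop shows the box rim corners at about (287,200), (315,222), (285,260) and (255,235). The lid is flat with the handle along the up-left to down-right diagonal, and all clips stick out about level. I'll refine these with edge-line fits.

```bash
cat >> h.py <<'E'
np.set_printoptions(precision=4,suppress=True)
def bluecnt(im):
    hsv=cv2.cvtColor(im,cv2.COLOR_BGR2HSV); bl=cv2.inRange(hsv,(95,90,30),(115,255,255)); k=np.zeros_like(bl); k[190:275,240:330]=255
    return max(cv2.findContours(bl&k,cv2.RETR_EXTERNAL,cv2.CHAIN_APPROX_NONE)[0],key=cv2.contourArea)[:,0].astype(float)
def edge(c,a,b,z):
    a,b=np.array(a,float),np.array(b,float); L=np.linalg.norm(b-a); u=(b-a)/L; n=np.array([-u[1],u[0]])
    s=(c-a)@u; d=(c-a)@n; p=c[(s>.12*L)&(s<.88*L)&(abs(d)<3)]
    w=np.array([ray("top",q,z)[:2] for q in p],np.float32); l=cv2.fitLine(w,cv2.DIST_HUBER,0,.01,.01).ravel(); return l[2:],l[:2],len(p)
E
python3 - <<'E'
from h import *
im=cv2.imread("pics/top0.png"); c=bluecnt(im)
T,R_,B,L=(287,200),(314,222),(285,261),(255,235)
E={k:edge(c,a,b,.078) for k,a,b in (("UL",L,T),("UR",T,R_),("LL",L,B),("LR",B,R_))}
for k,(p,d,n) in E.items(): print(k,p,"yaw",np.degrees(np.arctan2(d[1],d[0]))%180,n)
yx=np.radians(np.mean([np.degrees(np.arctan2(E[k][1][1],E[k][1][0]))%180 for k in("UR","LL")]+[(np.degrees(np.arctan2(E["UL"][1][1],E["UL"][1][0]))+90)%180]))
ex=np.array([np.cos(yx),np.sin(yx)]); ey=np.array([-ex[1],ex[0]])
f=lambda k,e: E[k][0]@e
print("box x yaw",np.degrees(yx),"y-width",f("UR",ey)-f("LL",ey),"x-width",f("UL",ex)-f("LR",ex))
ul=f("UL",ex); s=np.sign(ul-f("LR",ex)); cx=ul+s*(.0012-.05); cy=(f("UR",ey)+f("LL",ey))/2
print("box centre",cx*ex+cy*ey)
hsv=cv2.cvtColor(im,cv2.COLOR_BGR2HSV)
# handle long axis from low-threshold: print predicted pixels
for P in ((.446,-.167,.037),(.446,-.167,.015)): print(px("top",P))
# side camera check of the clips midpoints
sd=cv2.imread("pics/side0.png"); h2=cv2.cvtColor(sd,cv2.COLOR_BGR2HSV); og=cv2.inRange(h2,(5,150,120),(18,255,255)); og[:160]=0; og[220:]=0; og[:,:345]=0; og[:,440:]=0
q=[]
for k in cv2.findContours(og,0,1)[0]:
    if cv2.contourArea(k)>25: r=cv2.minAreaRect(k); q.append(r[0]); print(r[0],ray("side",r[0],.015))
print("side mean",np.mean([ray("side",p,.015) for p in q],0))
s=monitor.read_state(); Rt=cv2.Rodrigues(s["orientation"])[0]; print(Rt, s["tool_pos"])
E
```

```text
UL [0.5049 0.1303] yaw 137.20184 26
UR [0.5127 0.0538] yaw 46.970924 20
LL [0.4202 0.1403] yaw 48.043957 25
LR [0.4337 0.0588] yaw 137.36038 29
box x yaw 47.405575 y-width -0.1266554 x-width 0.100808114
box centre [0.4676 0.0983]
[385.8849 235.2682]
[384.4183 236.242 ]
(392.0, 205.0) [ 0.3925 -0.1115  0.015 ]
(357.5, 190.5) [ 0.5071 -0.1044  0.015 ]
(415.6379089355469, 187.3448486328125) [ 0.3852 -0.2304  0.015 ]
(382.38818359375, 174.5470428466797) [ 0.4986 -0.2239  0.015 ]
side mean [ 0.4459 -0.1676  0.015 ]
[[ 0.9136  0.4066 -0.0005]
 [ 0.4066 -0.9136  0.0016]
 [ 0.0002 -0.0017 -1.    ]] [ 0.2438 -0.5476  0.2177]
```

Call:
arm_command(
  deltas=[
    [[1.68,3.17,-0.6,0,0,1.73],[1.68,3.17,-0.6,0,0,1.73],[1.68,3.17,-0.6,0,0,1.73],[1.68,3.17,-0.6,0,0,1.73],[1.68,3.17,-0.6,0,0,1.73],[1.68,3.17,-0.6,0,0,1.73],[1.68,3.17,-0.6,0,0,1.73],[1.68,3.17,-0.6,0,0,1.73],[1.68,3.17,-0.6,0,0,1.73],[1.68,3.17,-0.6,0,0,1.73],[1.68,3.17,-0.6,0,0,1.73],[1.72,3.23,-0.6,0,0,1.73]],
  ],
  gripper=0.1,
  squeeze=20,
)

```text
t: 1.1
tool_pos: [0.4462, -0.1654, 0.1461]
orientation: [-2.904, -1.198, 0.0]
force: [0.7, -0.6, -0.2]
opening: 0.0512
gripper_force: 0.0
```

Call:
arm_command(
  deltas=[
    [[0,0,0,0,0,0],[0,0,0,0,0,0],[0,0,0,0,0,0]],
  ],
)

```text
t: 1.35
tool_pos: [0.4457, -0.1672, 0.1464]
orientation: [-2.904, -1.197, 0.001]
force: [0.5, -0.7, -0.0]
opening: 0.0511
gripper_force: 0.0
```

Call:
arm_command(
  deltas=[
    [[0,0,-3,0,0,0],[0,0,-3,0,0,0],[0,0,-3,0,0,0],[0,0,-2,0,0,0],[0,0,-1,0,0,0],[0,0,-0.7,0,0,0],[0,0,0,0,0,0],[0,0,0,0,0,0]],
  ],
)

```text
t: 2.02
tool_pos: [0.4465, -0.168, 0.0206]
orientation: [2.905, 1.194, 0.001]
force: [0.4, 0.4, -0.1]
opening: 0.0511
gripper_force: 0.0
```

Call:
arm_command(
  deltas=[
    [[0,0,-0.15,0,0,0],[0,0,0,0,0,0],[0,0,0,0,0,0],[0,0,0,0,0,0],[0,0,0,0,0,0],[0,0,0,0,0,0]],
  ],
  gripper=-1,
  squeeze=25,
)

```text
t: 2.52
tool_pos: [0.4464, -0.1673, 0.0185]
orientation: [2.904, 1.196, 0.001]
force: [0.1, -0.3, 0.7]
opening: 0.0177
gripper_force: 25.0
```

Call:
arm_command(
  deltas=[
    [[0,0,1,0,0,0],[0,0,2.5,0,0,0],[0,0,3.5,0,0,0],[0,0,3.5,0,0,0],[0,0,2.5,0,0,0],[0,0,1.2,0,0,0]],
  ],
)

```text
t: 3.02
tool_pos: [0.4475, -0.1678, 0.1646]
orientation: [2.901, 1.195, 0.005]
force: [0.4, -0.4, -3.3]
opening: 0.0179
gripper_force: 25.0
```

Call:
arm_command(
  deltas=[
    [[0.16,2.05,0,0,0,6.6],[0.16,2.05,0,0,0,6.6],[0.16,2.05,0,0,0,6.6],[0.16,2.05,0,0,0,6.6],[0.16,2.05,0,0,0,6.6],[0.16,2.05,0,0,0,6.6],[0.16,2.05,0,0,0,6.6],[0.16,2.05,0,0,0,6.6],[0.16,2.05,0,0,0,6.6],[0.16,2.05,0,0,0,6.6],[0.16,2.05,0,0,0,6.6],[0.16,2.05,0,0,0,6.6]],
  ],
)

```text
t: 4.02
tool_pos: [0.4641, 0.0799, 0.1589]
orientation: [-1.467, -2.776, 0.002]
force: [0.8, -1.0, -4.1]
opening: 0.0178
gripper_force: 25.0
```

Call:
arm_command(
  deltas=[
    [[0.15,1.6,0,0,0,6.6],[0.05,0.36,0,0,0,6.8],[0,0,0,0,0,0],[0,0,0,0,0,0],[0,0,0,0,0,0],[0,0,0,0,0,0]],
  ],
)

```text
t: 4.52
tool_pos: [0.4669, 0.0978, 0.1598]
orientation: [-1.147, -2.924, 0.001]
force: [-0.4, 0.1, -4.1]
opening: 0.0176
gripper_force: 25.0
```

```bash
python3 - <<'E'
from h import *
a=eyes.read_camera("top"); b=eyes.read_camera("side"); cv2.imwrite("pics/top1.png",a); cv2.imwrite("pics/side1.png",b)
s=monitor.read_state(); print(s["t"],s["tool_pos"],s["orientation"],s["force"],s["opening"])
A=cv2.resize(a[170:290,220:360],None,fx=3,fy=3,interpolation=cv2.INTER_CUBIC); B=cv2.resize(b[130:270,300:420],None,fx=2.9,fy=2.9,interpolation=cv2.INTER_CUBIC)
o=np.zeros((420,800,3),np.uint8); o[:A.shape[0],:A.shape[1]]=A; o[:B.shape[0],430:430+B.shape[1]]=B; cv2.imwrite("pics/c1.png",o)
E
```

```text
4.6167 [0.4671 0.0979 0.16  ] [-1.1461 -2.9249  0.0003] [ 0.245  -0.3987 -3.7765] 0.017907545112202754
```

View pics/c1.png

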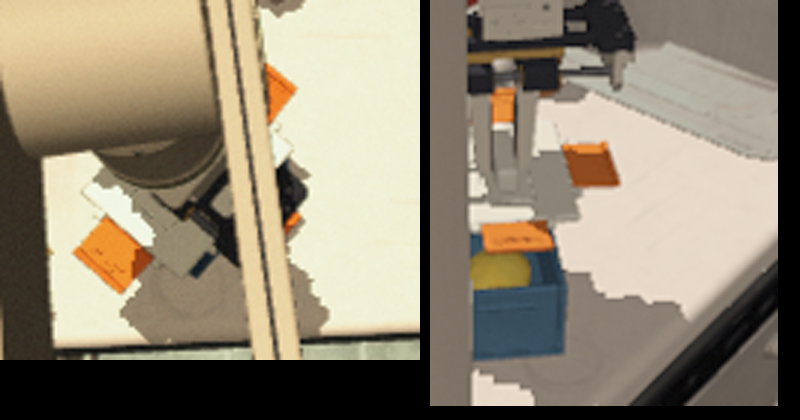

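The arm hides most of the lid from above; the side view shows the lid level over the box. I'll lower it and watch the force.

Call:
arm_command(
  deltas=[
    [[0.05,0.04,-1.5,0,0,0.2],[0,0,-2,0,0,0],[0,0,-1.5,0,0,0],[0,0,-1,0,0,0],[0,0,0,0,0,0],[0,0,0,0,0,0]],
  ],
)

```text
t: 5.12
tool_pos: [0.4674, 0.0986, 0.1]
orientation: [-1.138, -2.927, 0.001]
force: [0.8, 0.6, -3.1]
opening: 0.0181
gripper_force: 25.0
```

Call:
arm_command(
  deltas=[
    [[0,0,-0.15,0,0,0],[0,0,-0.15,0,0,0],[0,0,-0.15,0,0,0],[0,0,0,0,0,0],[0,0,0,0,0,0],[0,0,0,0,0,0]],
  ],
)

```text
t: 5.62
tool_pos: [0.4679, 0.0989, 0.0959]
orientation: [1.137, 2.928, 0.0]
force: [0.1, -0.3, -4.9]
opening: 0.0179
gripper_force: 25.0
```

Call:
arm_command(
  deltas=[
    [[0,0,-0.15,0,0,0],[0,0,-0.15,0,0,0],[0,0,0,0,0,0],[0,0,0,0,0,0]],
  ],
)

```text
t: 5.95
tool_pos: [0.4676, 0.0988, 0.0924]
orientation: [-1.137, -2.928, 0.0]
force: [0.8, 0.7, -4.8]
opening: 0.0174
gripper_force: 25.0
```

Call:
arm_command(
  deltas=[
    [[0,0,-0.15,0,0,0],[0,0,-0.15,0,0,0],[0,0,0,0,0,0],[0,0,0,0,0,0]],
  ],
)

```text
t: 6.28
tool_pos: [0.4677, 0.0989, 0.0896]
orientation: [-1.137, -2.928, 0.0]
force: [0.1, -0.0, -2.9]
opening: 0.0182
gripper_force: 25.0
```

Call:
arm_command(
  deltas=[
    [[0,0,-0.1,0,0,0],[0,0,0,0,0,0],[0,0,0,0,0,0]],
  ],
)

```text
t: 6.53
tool_pos: [0.4678, 0.0989, 0.0895]
orientation: [1.137, 2.928, 0.0]
force: [-4.1, -0.7, 5.0]
opening: 0.018
gripper_force: 25.0
```

Call:
arm_command(
  deltas=[
    [[0,0,0,0,0,0],[0,0,0,0,0,0],[0,0,0,0,0,0],[0,0,0,0,0,0],[0,0,0,0,0,0]],
  ],
  gripper=-0.1,
)

```text
t: 6.95
tool_pos: [0.4678, 0.0989, 0.0886]
orientation: [1.137, 2.928, 0.0]
force: [-0.1, -0.9, -0.0]
opening: 0.0412
gripper_force: 0.0
```

Call:
arm_command(
  deltas=[
    [[0,0,1,0,0,0],[0,0,2,0,0,0],[0,0,2.5,0,0,0],[0,0,2.5,0,0,0],[0,0,2.5,0,0,0],[0,-2,1.5,0,0,0],[0,-4,0,0,0,0],[0,-4,0,0,0,0],[0,-4,0,0,0,0],[0,-4,0,0,0,0],[0,-4,0,0,0,0],[0,-2,0,0,0,0]],
  ],
)

```text
t: 7.95
tool_pos: [0.4673, -0.1451, 0.2097]
orientation: [1.14, 2.926, -0.002]
force: [0.5, -0.2, -0.7]
opening: 0.0418
gripper_force: 0.0
```

```bash
python3 - <<'E'
from h import *
a=eyes.read_camera("top"); b=eyes.read_camera("side"); cv2.imwrite("pics/top2.png",a); cv2.imwrite("pics/side2.png",b)
s=monitor.read_state(); print(s["t"],s["tool_pos"],s["force"],s["opening"])
hsv=cv2.cvtColor(a,cv2.COLOR_BGR2HSV); og=cv2.inRange(hsv,(5,170,120),(18,255,255)); k=np.zeros_like(og); k[180:290,230:345]=255; og&=k
W=[]
for c in cv2.findContours(og,0,1)[0]:
    if cv2.contourArea(c)>60: r=cv2.minAreaRect(c); w=ray("top",r[0],.084); W.append(w); print(cv2.contourArea(c),r[0],w)
print("lid centre",np.mean(W,0))
A=cv2.resize(a[170:290,220:360],None,fx=3,fy=3,interpolation=cv2.INTER_CUBIC); B=cv2.resize(b[130:270,300:420],None,fx=2.9,fy=2.9,interpolation=cv2.INTER_CUBIC)
o=np.zeros((420,800,3),np.uint8); o[:A.shape[0],:A.shape[1]]=A; o[:B.shape[0],430:430+B.shape[1]]=B; cv2.imwrite("pics/c2.png",o)
E
```

```text
8.05 [ 0.4674 -0.1444  0.2094] [-0.7207  0.7883  0.6338] 0.04140222163571726
264.5 (261.5525207519531, 256.49725341796875) [0.4015 0.1588 0.084 ]
327.0 (305.97540283203125, 248.2294921875) [0.4171 0.0465 0.084 ]
293.5 (262.99114990234375, 211.86724853515625) [0.5153 0.1534 0.084 ]
232.0 (305.9512634277344, 204.06100463867188) [0.5309 0.0421 0.084 ]
lid centre [0.4662 0.1002 0.084 ]
```

View pics/c2.png

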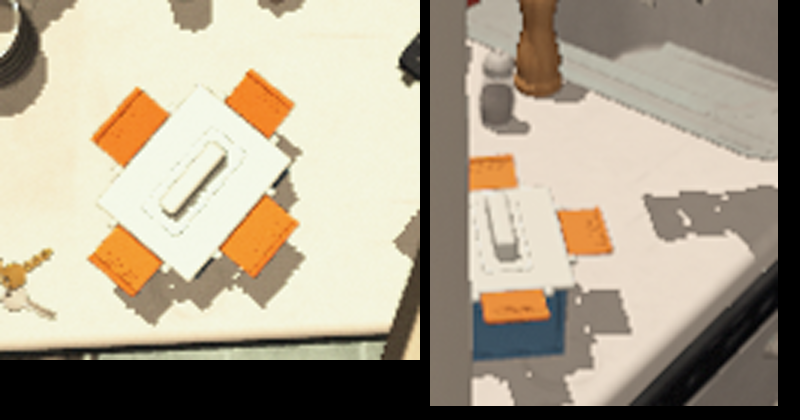

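The lid sits flat on the rim with all four clips still out, at (106,250)/(262,211)/(306,204)/(306,248) around a centre of (0.467, 0.099). I'll close the fingers and fold the -y clip first.

Call:
arm_command(
  deltas=[
    [[1.25,2.9,0,0,0,0],[1.25,2.9,0,0,0,0],[1.25,2.9,0,0,0,0],[1.25,2.9,0,0,0,0],[1.25,2.9,0,0,0,0],[1.23,2.97,0,0,0,0],[0,0,-3,0,0,0],[0,0,-3,0,0,0],[0,0,-2.4,0,0,0],[0,0,0,0,0,0],[0,0,0,0,0,0]],
  ],
  gripper=-1,
)

```text
t: 8.97
tool_pos: [0.5411, 0.0346, 0.1239]
orientation: [-1.135, -2.926, 0.001]
force: [0.3, 0.3, -0.2]
opening: 0.0003
gripper_force: 0.0
```

Call:
arm_command(
  deltas=[
    [[0,0,-1,0,0,0],[0,0,-1,0,0,0],[0,0,-1,0,0,0],[0,0,-0.9,0,0,0],[0,0,-0.9,0,0,0],[0,0,0,0,0,0],[0,0,0,0,0,0]],
  ],
)

```text
t: 9.55
tool_pos: [0.5417, 0.0335, 0.0757]
orientation: [-1.137, -2.927, 0.001]
force: [-0.0, -0.0, 0.5]
opening: 0.0004
gripper_force: 0.0
```

Call:
arm_command(
  deltas=[
    [[-0.04,0.03,-0.35,0,0,0],[-0.04,0.03,-0.35,0,0,0],[-0.24,0.22,-0.35,0,0,0],[-0.24,0.22,-0.35,0,0,0],[-0.26,0.24,-0.25,0,0,0],[-0.26,0.24,-0.2,0,0,0],[0,0,0,0,0,0],[0,0,0,0,0,0]],
  ],
)

```text
t: 10.22
tool_pos: [0.5311, 0.0437, 0.0578]
orientation: [-1.136, -2.928, 0.0]
force: [0.8, 0.3, -1.3]
opening: 0.0004
gripper_force: 0.4
```

Call:
arm_command(
  deltas=[
    [[-0.07,0.07,0,0,0,0],[-0.07,0.07,0,0,0,0],[0,0,0,0,0,0],[0,0,0,0,0,0]],
  ],
)

```text
t: 10.55
tool_pos: [0.531, 0.0438, 0.0584]
orientation: [1.137, 2.927, -0.001]
force: [4.9, -6.5, -2.4]
opening: 0.0007
gripper_force: 3.6
```

Call:
arm_command(
  deltas=[
    [[0.37,-0.34,0,0,0,0],[1.1,-1.01,0,0,0,0],[0,0,3,0,0,0],[0,0,3,0,0,0],[0,0,2.4,0,0,0],[-2.54,2.28,0,0,0,0],[-2.54,2.28,0,0,0,0],[-2.54,2.28,0,0,0,0],[-2.54,2.28,0,0,0,0],[-2.54,2.28,0,0,0,0],[-2.54,2.28,0,0,0,0],[0,0,0,0,0,0]],
  ],
)

```text
t: 11.55
tool_pos: [0.3886, 0.1711, 0.1416]
orientation: [-1.131, -2.927, -0.001]
force: [-0.6, -1.0, -0.3]
opening: 0.0002
gripper_force: 0.0
```

Call:
arm_command(
  deltas=[
    [[0,0,0,0,0,0],[0,0,0,0,0,0]],
  ],
)

```text
t: 11.72
tool_pos: [0.3928, 0.1681, 0.1423]
orientation: [1.136, 2.929, 0.0]
force: [0.8, 0.1, 0.2]
opening: 0.0005
gripper_force: 0.0
```

Call:
arm_command(
  deltas=[
    [[0,0,-1.5,0,0,0],[0,0,-1.3,0,0,0],[0,0,-1,0,0,0],[0,0,-1,0,0,0],[0,0,-0.9,0,0,0],[0,0,-0.9,0,0,0],[0,0,0,0,0,0]],
  ],
)

```text
t: 12.3
tool_pos: [0.3919, 0.1676, 0.0743]
orientation: [-1.137, -2.927, 0.002]
force: [-0.7, -0.9, 0.1]
opening: 0.0007
gripper_force: 0.0
```

Call:
arm_command(
  deltas=[
    [[0.07,-0.07,-0.35,0,0,0],[0.07,-0.07,-0.35,0,0,0],[0.26,-0.24,-0.35,0,0,0],[0.26,-0.24,-0.35,0,0,0],[0.26,-0.24,-0.25,0,0,0],[0.24,-0.22,-0.2,0,0,0],[0,0,0,0,0,0],[0,0,0,0,0,0]],
  ],
)

```text
t: 12.97
tool_pos: [0.4044, 0.1569, 0.0575]
orientation: [1.138, 2.928, -0.001]
force: [-0.7, 0.1, -0.0]
opening: 0.0007
gripper_force: 0.0
```

Call:
arm_command(
  deltas=[
    [[0.07,-0.07,0,0,0,0],[0.05,-0.05,0,0,0,0],[0,0,0,0,0,0],[0,0,0,0,0,0]],
  ],
)

```text
t: 13.3
tool_pos: [0.4052, 0.156, 0.0575]
orientation: [-1.137, -2.928, 0.0]
force: [-0.8, 0.9, 0.4]
opening: 0.0009
gripper_force: 0.5
```

Call:
arm_command(
  deltas=[
    [[0.07,-0.07,0,0,0,0],[0.07,-0.07,0,0,0,0],[0,0,0,0,0,0],[0,0,0,0,0,0]],
  ],
)

```text
t: 13.63
tool_pos: [0.4069, 0.1546, 0.0576]
orientation: [1.137, 2.928, -0.0]
force: [-1.4, 0.3, -0.6]
opening: 0.0006
gripper_force: 0.5
```

Call:
arm_command(
  deltas=[
    [[0.07,-0.07,0,0,0,0],[0.07,-0.07,0,0,0,0],[0,0,0,0,0,0],[0,0,0,0,0,0]],
  ],
)

```text
t: 13.97
tool_pos: [0.4084, 0.1532, 0.0577]
orientation: [1.137, 2.928, -0.0]
force: [-0.5, 0.7, -0.3]
opening: 0.0001
gripper_force: 0.3
```

Call:
arm_command(
  deltas=[
    [[-0.74,0.68,0,0,0,0],[-1.5,1.4,0,0,0,0],[0,0,3,0,0,0],[0,0,4,0,0,0],[0,0,4,0,0,0],[0,-3,2,0,0,0],[0,-4,0,0,0,0],[0,-4,0,0,0,0],[0,-4,0,0,0,0],[0,-4,0,0,0,0],[0,-4,0,0,0,0],[0,-4,0,0,0,0]],
  ],
)

```text
t: 14.97
tool_pos: [0.3855, -0.0975, 0.1881]
orientation: [1.136, 2.927, -0.0]
force: [2.0, 0.6, 0.5]
opening: 0.0006
gripper_force: 0.0
```

```bash
cat > look.py <<'E'
import sys; from h import *
n=sys.argv[1]; a=eyes.read_camera("top"); b=eyes.read_camera("side")
s=monitor.read_state(); print(s["t"],s["tool_pos"],s["force"],s["opening"])
A=cv2.resize(a[170:290,220:360],None,fx=3,fy=3,interpolation=cv2.INTER_CUBIC); B=cv2.resize(b[130:270,300:420],None,fx=2.9,fy=2.9,interpolation=cv2.INTER_CUBIC)
o=np.zeros((420,800,3),np.uint8); o[:A.shape[0],:A.shape[1]]=A; o[:B.shape[0],430:430+B.shape[1]]=B; cv2.imwrite(f"pics/c{n}.png",o); cv2.imwrite(f"pics/top{n}.png",a); cv2.imwrite(f"pics/side{n}.png",b)
E
python3 look.py 3
```

```text
15.0667 [ 0.3852 -0.1008  0.1879] [-0.763   0.3873 -0.0213] 0.00041210870580263634
```

View pics/c3.png

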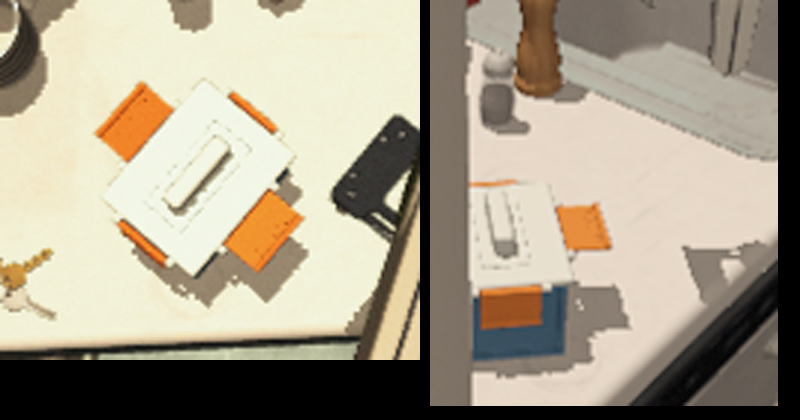

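Both short-side clips are folded down, and the long-side ones are still out at (132,122) and (264,230) in the crop. The lid seems to have shifted about 7 mm within its play during the second push at low force, so I'll press that clip once more until real resistance appears.

Call:
arm_command(
  deltas=[
    [[0,4,0,0,0,0],[0,4,0,0,0,0],[0,4,0,0,0,0],[0,4,0,0,0,0],[0,4,0,0,0,0],[0,4,0,0,0,0],[0,3.4,-2,0,0,0],[0,0,-4,0,0,0],[0,0,-4,0,0,0],[0,0,-3,0,0,0],[0,0,0,0,0,0],[0,0,0,0,0,0]],
  ],
)

```text
t: 16.07
tool_pos: [0.3837, 0.1784, 0.0566]
orientation: [-1.135, -2.926, 0.004]
force: [1.3, -0.7, 0.9]
opening: 0.0006
gripper_force: 0.0
```

Call:
arm_command(
  deltas=[
    [[0.7,-0.64,0,0,0,0],[0.7,-0.64,0,0,0,0],[0.45,-0.42,0,0,0,0],[0.3,-0.27,0,0,0,0],[0,0,0,0,0,0],[0,0,0,0,0,0]],
  ],
)

```text
t: 16.57
tool_pos: [0.408, 0.158, 0.0583]
orientation: [1.139, 2.927, 0.001]
force: [-0.5, 0.5, 0.6]
opening: 0.0003
gripper_force: 0.0
```

Call:
arm_command(
  deltas=[
    [[0.07,-0.07,0,0,0,0],[0.07,-0.07,0,0,0,0],[0,0,0,0,0,0],[0,0,0,0,0,0]],
  ],
)

```text
t: 16.9
tool_pos: [0.4086, 0.157, 0.0575]
orientation: [-1.137, -2.928, 0.0]
force: [-0.9, 0.2, -0.7]
opening: 0.0004
gripper_force: 0.0
```

Call:
arm_command(
  deltas=[
    [[0.07,-0.07,0,0,0,0],[0.07,-0.07,0,0,0,0],[0.07,-0.07,0,0,0,0],[0,0,0,0,0,0],[0,0,0,0,0,0]],
  ],
)

```text
t: 17.32
tool_pos: [0.4107, 0.1549, 0.0576]
orientation: [-1.137, -2.928, -0.0]
force: [-0.3, 1.1, 0.2]
opening: 0.0007
gripper_force: 0.7
```

Call:
arm_command(
  deltas=[
    [[0.07,-0.07,0,0,0,0],[0.07,-0.07,0,0,0,0],[0,0,0,0,0,0],[0,0,0,0,0,0]],
  ],
)

```text
t: 17.65
tool_pos: [0.4109, 0.1548, 0.0576]
orientation: [-1.136, -2.926, -0.002]
force: [-8.8, 8.7, 5.8]
opening: 0.001
gripper_force: 5.7
```

Call:
arm_command(
  deltas=[
    [[-0.74,0.68,0,0,0,0],[-0.74,0.68,0,0,0,0],[0,0,3,0,0,0],[0,0,3.2,0,0,0],[0,0,3,0,0,-6.9],[0,0,0,0,0,-6.9],[0,0,0,0,0,-6.9],[0,0,0,0,0,-6.9]],
  ],
)

```text
t: 18.32
tool_pos: [0.3976, 0.1675, 0.1505]
orientation: [1.809, 2.566, 0.002]
force: [-1.1, 1.2, -0.7]
opening: 0.0004
gripper_force: 0.0
```

Call:
arm_command(
  deltas=[
    [[1.5,-0.1,0,0,0,-6.9],[1.5,-0.1,0,0,0,-6.9],[1.5,-0.1,0,0,0,-6.9],[1.5,-0.1,0,0,0,-6.9],[1.5,-0.1,0,0,0,-6.9],[1.5,-0.1,0,0,0,-6.9],[1.5,-0.1,0,0,0,-6.9],[1.5,-0.1,0,0,0,-6.9],[1.3,-0.1,0,0,0,-7.1],[0,0,0,0,0,0],[0,0,0,0,0,0]],
  ],
)

```text
t: 19.23
tool_pos: [0.53, 0.1583, 0.1493]
orientation: [2.872, 1.274, -0.001]
force: [0.1, -1.2, -1.2]
opening: 0.0005
gripper_force: 0.0
```

```bash
python3 - <<'E'
from h import *
a=cv2.imread("pics/top3.png"); hsv=cv2.cvtColor(a,cv2.COLOR_BGR2HSV); og=cv2.inRange(hsv,(5,170,120),(18,255,255)); k=np.zeros_like(og); k[180:290,230:345]=255; og&=k
for c in cv2.findContours(og,0,1)[0]:
    if cv2.contourArea(c)>20: r=cv2.minAreaRect(c); print(cv2.contourArea(c),r[1],ray("top",r[0],.084),[np.round(ray("top",p,.084)[:2],4).tolist() for p in cv2.boxPoints(r)])
E
```

```text
44.0 (19.740673065185547, 3.2539570331573486) [0.4152 0.1443 0.084 ] [[0.4292, 0.1657], [0.4352, 0.1603], [0.4012, 0.1231], [0.3953, 0.1285]]
328.5 (15.091561317443848, 23.782421112060547) [0.4213 0.0429 0.084 ] [[0.4123, 0.0772], [0.4565, 0.0366], [0.4304, 0.0084], [0.3867, 0.0491]]
25.0 (18.43731117248535, 2.0485899448394775) [0.5234 0.0474 0.084 ] [[0.5378, 0.0669], [0.5418, 0.0634], [0.509, 0.028], [0.5051, 0.0315]]
293.5 (14.11081314086914, 22.577302932739258) [0.5196 0.1499 0.084 ] [[0.511, 0.1828], [0.5541, 0.1438], [0.5283, 0.1168], [0.4856, 0.1559]]
```

Call:
arm_command(
  deltas=[
    [[0,0,-1.5,0,0,0],[0,0,-1.5,0,0,0],[0,0,-1,0,0,0],[0,0,-1,0,0,0],[0,0,-0.8,0,0,0],[0,0,-0.8,0,0,0],[0,0,-0.8,0,0,0],[0,0,0,0,0,0]],
  ],
)

```text
t: 19.9
tool_pos: [0.5297, 0.1579, 0.0741]
orientation: [-2.873, -1.27, 0.002]
force: [-0.8, 0.9, 0.3]
opening: 0.0003
gripper_force: 0.2
```

Call:
arm_command(
  deltas=[
    [[-0.07,-0.07,-0.35,0,0,0],[-0.07,-0.07,-0.35,0,0,0],[-0.24,-0.26,-0.35,0,0,0],[-0.24,-0.26,-0.35,0,0,0],[-0.22,-0.24,-0.25,0,0,0],[-0.22,-0.24,-0.2,0,0,0],[-0.07,-0.07,0,0,0,0],[0,0,0,0,0,0],[0,0,0,0,0,0]],
  ],
)

```text
t: 20.65
tool_pos: [0.5186, 0.1456, 0.0569]
orientation: [-2.874, -1.269, 0.002]
force: [-0.7, -0.8, 0.4]
opening: 0.0005
gripper_force: 0.0
```

Call:
arm_command(
  deltas=[
    [[-0.07,-0.07,0,0,0,0],[-0.07,-0.07,0,0,0,0],[0,0,0,0,0,0],[0,0,0,0,0,0]],
  ],
)

```text
t: 20.98
tool_pos: [0.5188, 0.145, 0.0576]
orientation: [2.874, 1.269, 0.004]
force: [4.7, 2.9, -2.0]
opening: 0.0006
gripper_force: 2.7
```

Call:
arm_command(
  deltas=[
    [[-0.07,-0.07,0,0,0,0],[0,0,0,0,0,0],[0,0,0,0,0,0]],
  ],
)

```text
t: 21.23
tool_pos: [0.5187, 0.1447, 0.058]
orientation: [2.874, 1.269, 0.006]
force: [6.4, 4.3, -2.2]
opening: 0.0003
gripper_force: 3.9
```

Call:
arm_command(
  deltas=[
    [[0.68,0.74,0,0,0,0],[0.68,0.74,0,0,0,0],[0,0,3,0,0,0],[0,0,3.5,0,0,0],[0,0,2.5,0,0,0],[-2.5,-2.73,0,0,0,0],[-2.5,-2.73,0,0,0,0],[-2.5,-2.73,0,0,0,0],[-2.4,-2.6,0,0,0,0],[-2.0,-2.2,0,0,0,0],[0,0,0,0,0,0],[0,0,0,0,0,0]],
  ],
)

```text
t: 22.23
tool_pos: [0.4114, 0.0282, 0.1474]
orientation: [2.875, 1.266, 0.0]
force: [-0.1, 0.8, 0.1]
opening: 0.0007
gripper_force: 0.0
```

Call:
arm_command(
  deltas=[
    [[0.13,0.15,-1.5,0,0,0],[0,0,-1.5,0,0,0],[0,0,-1,0,0,0],[0,0,-1,0,0,0],[0,0,-0.8,0,0,0],[0,0,-0.8,0,0,0],[0,0,-0.7,0,0,0],[0,0,0,0,0,0]],
  ],
)

```text
t: 22.9
tool_pos: [0.4124, 0.0304, 0.0729]
orientation: [-2.873, -1.269, 0.002]
force: [0.3, 0.4, -0.1]
opening: 0.0006
gripper_force: 0.0
```

Call:
arm_command(
  deltas=[
    [[0.07,0.07,-0.35,0,0,0],[0.07,0.07,-0.35,0,0,0],[0.24,0.26,-0.35,0,0,0],[0.24,0.26,-0.35,0,0,0],[0.22,0.24,-0.25,0,0,0],[0.22,0.24,-0.2,0,0,0],[0.07,0.07,0,0,0,0],[0,0,0,0,0,0],[0,0,0,0,0,0]],
  ],
)

```text
t: 23.65
tool_pos: [0.4242, 0.0426, 0.0556]
orientation: [-2.873, -1.269, -0.0]
force: [-0.1, -0.6, -0.0]
opening: 0.0006
gripper_force: 0.0
```

Call:
arm_command(
  deltas=[
    [[0.07,0.07,0,0,0,0],[0.07,0.07,0,0,0,0],[0,0,0,0,0,0],[0,0,0,0,0,0]],
  ],
)

```text
t: 23.98
tool_pos: [0.4256, 0.0438, 0.0556]
orientation: [-2.874, -1.269, -0.0]
force: [-0.5, -0.9, -0.5]
opening: 0.0008
gripper_force: 0.5
```

Call:
arm_command(
  deltas=[
    [[0.07,0.07,0,0,0,0],[0.07,0.07,0,0,0,0],[0,0,0,0,0,0],[0,0,0,0,0,0]],
  ],
)

```text
t: 24.32
tool_pos: [0.4271, 0.0452, 0.0557]
orientation: [-2.874, -1.269, -0.0]
force: [-0.8, -0.0, -0.4]
opening: 0.001
gripper_force: 0.5
```

Call:
arm_command(
  deltas=[
    [[0.07,0.07,0,0,0,0],[0.07,0.07,0,0,0,0],[0,0,0,0,0,0],[0,0,0,0,0,0]],
  ],
)

```text
t: 24.65
tool_pos: [0.4281, 0.0463, 0.0556]
orientation: [2.874, 1.269, -0.002]
force: [-5.0, -3.7, 2.8]
opening: 0.0008
gripper_force: 2.5
```

Call:
arm_command(
  deltas=[
    [[0.07,0.07,0,0,0,0],[0,0,0,0,0,0],[0,0,0,0,0,0]],
  ],
)

```text
t: 24.9
tool_pos: [0.4281, 0.0464, 0.0556]
orientation: [2.873, 1.269, -0.005]
force: [-9.3, -6.4, 7.6]
opening: 0.0007
gripper_force: 5.4
```

Call:
arm_command(
  deltas=[
    [[-0.68,-0.74,0,0,0,0],[-0.68,-0.74,0,0,0,0],[0,0,3,0,0,0],[0,0,4,0,0,0],[0,0,4,0,0,0],[0,-4,2,0,0,0],[0,-4,0,0,0,0],[0,-4,0,0,0,0],[0,-4,0,0,0,0],[0,-4,0,0,0,0],[0,0,0,0,0,0]],
  ],
)

```text
t: 25.82
tool_pos: [0.4146, -0.1712, 0.1847]
orientation: [2.874, 1.26, -0.0]
force: [0.1, 0.6, 0.2]
opening: 0.001
gripper_force: 0.0
```

```bash
python3 look.py 4
```

```text
25.9167 [ 0.4148 -0.1664  0.1842] [-0.2741  0.3582 -0.2645] 0.00038175933804807875
```

View pics/c4.png

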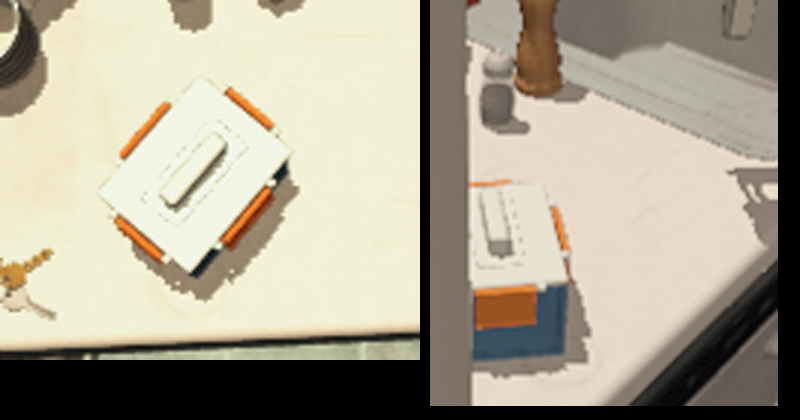

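All four clips show only as thin strips along the lid's edges, and the lid is flat. I'll make a numeric check of how far each strip extends before handing in.

```bash
python3 - <<'E'
from h import *
a=cv2.imread("pics/top4.png"); hsv=cv2.cvtColor(a,cv2.COLOR_BGR2HSV); og=cv2.inRange(hsv,(4,120,60),(18,255,255)); k=np.zeros_like(og); k[180:290,230:345]=255; og&=k
t=np.radians(47.5); ex=np.array([np.cos(t),np.sin(t)]); ey=np.array([-ex[1],ex[0]])
cs=[c[:,0] for c in cv2.findContours(og,0,cv2.CHAIN_APPROX_NONE)[0] if cv2.contourArea(c)>12]
W=[np.array([ray("top",p,.085)[:2] for p in c]) for c in cs]; C=np.mean([w.mean(0) for w in W],0); print("C",C)
for w,c in zip(W,cs):
    m=(w-C).mean(0); e=max((ex,-ex,ey,-ey),key=lambda e:m@e); w50=np.array([ray("top",p,.05)[:2] for p in c])-C
    print("e",e,"inner/outer at z.085: %.4f %.4f"%tuple(np.percentile((w-C)@e,[5,95])),"outer at z.05: %.4f"%np.percentile(w50@e,95))
    n="+x" if e is ex else "-x"
E
```

```text
C [0.4725 0.0985]
e [-0.7373  0.6756] inner/outer at z.085: 0.0683 0.0773 outer at z.05: 0.0782
e [-0.6756 -0.7373] inner/outer at z.085: 0.0524 0.0656 outer at z.05: 0.0625
e [0.6756 0.7373] inner/outer at z.085: 0.0549 0.0614 outer at z.05: 0.0692
e [ 0.7373 -0.6756] inner/outer at z.085: 0.0688 0.0757 outer at z.05: 0.0804
```

```bash
python3 -c "
from plant import ticket; print(ticket.close_job())"
```

```text
the job is handed in; nothing more can be done
None
```

I put the lid flat on the box, then pressed all four clips down until they stopped hard; the last pictures agree, and I handed the job in at about 26 s, with no verdict returned.

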